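# Calibrate the dispensing scale with its recessed button

### The arm

A 6-joint arm with a two-finger parallel gripper is mounted at the origin on the work surface. World frame = base frame: x ahead of the robot, y to its left, z up, the work surface at z = 0. Lengths are in m, angles in degrees, forces in N, time in s.
With the tool pointing down it reaches from about 0.35 to 1 m from the base axis. Payload 7.1 kg.
Tool frame: the origin (TCP) lies between the finger pads; the fingertips stand 25 mm ahead of it and the grasp point (between the pads) lies 6 mm ahead of it; y points along the fingers, x is the direction in which the jaws open and shut, and the axes are right-handed (so a half turn about y gives the same grasp; the last joint's range is limited). The gripper opens to 85 mm and grips with 20 to 120 N. Pads are 22 mm wide; open, the fingers measure 114 mm over their backs; the gripper's body (76 mm by 85 mm) begins 54 mm behind the grasp point. The pads swing forward as they close: fully open they stand 13 mm farther back than shut.
Start: joints at [74.771, 24.242, 93.386, -0, 62.372, -1.089], TCP at [0.153, 0.606, 0.256] pointing down, gripper open.
Joint ranges: [-172.04, 172.04], [-51.8, 120.97], [4.93, 147.93], [-75.15, 255.16], [6.16, 154.13], [-145.62, 145.62]. Speed limits (degrees/s): [136.94, 136.94, 172.46, 180, 180, 180].

### API

Orientations are given as [roll, pitch, yaw] about the fixed x, y, z axes, in that order (R = Rz(yaw) Ry(pitch) Rx(roll)).
In Python, from bench import bot, imaging gives the robot as it stands.
- The arm moves only by the shell command python3 -m crank 'ROWS'. ROWS is JSON, a list of rows, each a list of 7 numbers: the closure, from 0 (fully open) to 1 (shut), then the shift along the world's x, y, z in m, then the turn, a rotation vector about the world's x, y, z in degrees. A call has 1 to 10 rows; each row shifts and turns the commanded pose from where the row before left it; what a row does not reach is not made up. A row lasts 1/8 s, in which the tool goes at most 62.5 mm and 10.7 degrees, less where a joint would pass 70% of its speed; a pose out of reach is approached as far as the arm can. A call with a gripper value outside its range is refused whole. The fingers move at their own pace and stop on an object; the grip force is fixed at half the most. Time passes only in rows, so rows that do not move let the fingers close. It gives the time, the measured TCP pose, the force and the opening at its end, in the units of the state.
- bot.state(): the state, without advancing time (a new reading comes with each control period).
- imaging.snapshot(name): name is "side" or "top" or "wrist"; returns the picture (384x512x3 uint8, red, green, blue); there is no depth.
- imaging.calibration(name): a dict with "fov_y" (degrees; the focal length in pixels is half the picture's height over the tangent of half this angle, whatever the lens; pixels are square), "cx", "cy" (the principal point, pixels), "k1" (the pictures are not rectified: a ray, as slopes to the right and down, at radius r is drawn at 1 + k1 r^2 times it, then the intrinsics apply), "extrinsics" (4x4, takes a point from world to camera coordinates); the wrist camera has in their place "mount" (4x4, takes a point from camera to tool coordinates, whose origin is the TCP and whose axes are the tool frame's). Camera axes: x right, y down, z forward; pixel columns grow to the right and rows downward; lengths in m; the calibration is good to about 2 mm. A picture is of the moment at which its call begins: read the wrist's pose just before it. calibration takes no time and is no camera call.
- bot.sign_off(): hands the job in, once; it reports no verdict.
The state is a dict: "clock": time; "q": joint angles; "dq": joint speeds; "tau": joint torques, N m; "tool_pos": TCP position; "ee_rot": TCP orientation; "wrist_force": force on the tool from outside, world axes, zero at the start; "moment": the same for the moment, N m; "width": finger opening in m.
Only numpy, scipy, OpenCV 4.12 (cv2) and the standard library are available. Lean on these libraries where they do the work, as an engineer would, in place of code of your own. Each camera call takes 0.05 s, during which the arm holds its last target.

### The job

Calibrate the dispensing scale: stand the largest brass weight from the wooden block upright in the middle of the scale's pan, with nothing else on the pan, and let go of it. Then draw the steel pin out of the block, put its tip down through the small round hole in the scale's deck and push the recessed button under it fully down, keeping the gripper itself off the scale. Finish while still holding the pin and keeping the button down; leave the other things where they are.

Things in the scene. Friction and masses are not known exactly. Their poses are not given: they have to be found in the camera images.
- weight200_mid (a point): The calibration weight, the largest of four knobbed brass weights standing in a row in the wooden block (200 g). Cylindrical body 28 mm in diameter and 34 mm high, then a thin neck and a knob 17 mm across; 52 mm high in all. This point is on its axis, half-way up (26 mm above its foot); z is its axis. Its foot stands in a recess 6 mm deep, so 46 mm of it stands above the block's top; the next weight's axis is 52 mm away along the row.
- weight_block: Beech block for the weights and the pin, 64 mm (x) by 230 mm (y) by 40 mm high, fixed, origin under its middle (y from -115 to +115 mm). Along its y axis, at x = 0: 200 g weight at y = -86 mm, 100 g at -34, 50 g at +6, 20 g at +41 and the pin at +92 mm. Both long sides are free for the fingers.
- pin_mid (a point): The steel pin, standing upright in a hole at the end of the block beyond the smallest weight: a grooved handle 12 mm in diameter and 70 mm long, and below it a shank 6 mm in diameter and 34 mm long with a flat tip; 50 g. This point is on its axis at the middle of the handle, 69 mm above the tip and 35 mm above the block's top (75 mm above the table); z runs from tip to handle end. The handle's shoulder rests on the block's top; lift at least 36 mm to draw it clear.
- pin_tip (a point): The tip of the pin, on its axis (end of the thin shank).
- scale: Electronic dispensing scale, 255 mm (x) by 190 mm (y), fixed, light housing, origin under its middle, standing on the table; its sloping front with display and keys faces its -x. The flat strip of deck between the front and the pan is 60 mm above the table. At the strip's left end (+y) there is a level bubble, 18 mm, flush and closed; at its right end (-y) is the round hole to the button.
- pan_middle (a point): Middle of the scale's round steel pan, on its upper face, 74 mm above the table (in the scale's frame x = 54 mm, y = 0). The pan is 136 mm in diameter and flat, with a thin engraved circle 53 mm across round its middle.
- button_hole (a point): Centre of the mouth of the round hole in the scale's deck, 60 mm above the table (in the scale's frame x = -40 mm, y = -60 mm). The hole is vertical, 12 mm in diameter, edged with a flat dark ferrule 23 mm across.
- button_top (a point): Centre of the top of the recessed calibration button, 11 mm in diameter, in the hole 10 mm below the deck. It goes straight down by 4 mm.
- cal_button (a joint): How far the recessed button is pressed, m: 0 is up, 0.004 is fully down against its stop. It is sprung: 2 N to start it, 5 N fully down, and it comes up again when let go.
- pan: The scale's pan as a solid: origin at the middle of its upper face.
- weight100: Brass knobbed weight of 100 g, 22 mm in diameter, 41 mm high, origin under its foot; bystander.
- weight50: Brass knobbed weight of 50 g, 18 mm in diameter, 33 mm high, origin under its foot; bystander.
- weight20: Brass knobbed weight of 20 g, 14 mm in diameter, 24 mm high, origin under its foot; bystander.
- plug: Grey plastic plug that normally closes the hole, 17 mm across and 12 mm high, lying on the table in front of the scale; origin under it; bystander.
- tweezers: Steel tweezers, 115 mm long and 6 mm high, lying behind the block, parallel to its long side; origin under them; bystander.
- mortar: Brass mortar, 104 mm across the mouth and 85 mm high, at the left; origin under it; bystander.
- herb_jar: White ceramic jar with wooden lid, 84 mm across and 120 mm high, at the right; origin under it; bystander.
- scoop: Steel scoop with wooden handle, 185 mm long, at the right, handle to the right; origin under its blade; bystander.

How it is judged (in metres and radians):
On the way, in this order (a step that is already met when the one before it is completed fails the run):
1. the largest weight stands upright in the middle of the pan, let go, with nothing else on the pan (horizontal distance between weight200_mid and pan_middle below 0.02 m and angle between weight200_mid's own z axis and vertical below 0.1 rad and contact force between weight200 and pan above 1.5 N and contact force between anything else and pan below 2.5 N and contact force between the fingers and weight200 below 0.1 N), for 0.3 s.
2. the pin is drawn out of the block (height (world z) of pin_tip above 0.045 m and contact force between the fingers and pin above 1 N), for 0.1 s.
At the end, for the whole second after the job is handed in: The 200 g weight stands upright (0.1 rad) within 20 mm of the pan's middle, let go, nothing else on the pan; the gripped pin presses the button down by over 3 of its 4 mm, with over 1.5 N; fingers and arm do not touch the scale (all of step 1 and value of joint cal_button above 0.003 m and contact force between pin and cal_button above 1.5 N and contact force between the fingers and pin above 1 N and contact force between each of the fingers, the arm and scale below 0.3 N); the arm keeps its last pose, push and grip.
It fails at once if another thing is moved by more than 30 mm (distance of any of weight100, weight50, weight20, plug, tweezers, mortar, herb_jar, scoop from where it was at the start of the episode above 0.03 m).
It also fails if it takes over 54 s, if anything falls off the work surface, if the arm or the gripper's body presses on something with over 40 N, if the wrist force passes 120 N, or if a joint passes its speed limit or range.

## Working session

There is one attempt and no reset: what is moved stays moved. The work goes in short steps, Python scripts to look and compute and a shell command to move; the robot and the scene stay as the last step left them, time stands still between calls to the robot, and variables do not carry over. Pictures are saved under pics/ and viewed, and the job is handed in when it is done.

```bash
ls; mkdir -p pics; python3 - <<'E'
from bench import bot, imaging
import cv2
print(bot.state())
for n in ["side","top","wrist"]:
    print(n,imaging.calibration(n))
    cv2.imwrite(f"pics/{n}0.png",imaging.snapshot(n)[:,:,::-1])
E
```

```text
pics
{'clock': 0.0, 'q': array([ 7.47711331e+01,  2.42855283e+01,  9.34317984e+01,  4.67268094e-04,
        6.23744588e+01, -1.08863761e+00]), 'dq': array([-0.01890771, -0.03935817, -0.09354613,  0.05520064,  0.0179443 ,
       -0.02616355]), 'tau': array([-1.29294109e-03, -5.57394040e+01, -2.81741488e+01, -4.08790936e-05,
        7.59517599e-03,  1.07248073e-05]), 'tool_pos': array([0.15252128, 0.60556647, 0.25553121]), 'ee_rot': array([-89.99784257,   0.09176111,  75.85955543]), 'wrist_force': array([-0.13598443, -0.32657848, -0.04715779]), 'moment': array([-0.0069196 , -0.02355717, -0.01449114]), 'width': 0.08556333784914381}
side {'fov_y': 56.451833645699615, 'cx': 253.13056796981985, 'cy': 187.76497814308868, 'k1': 0.006154683813815135, 'extrinsics': array([[-0.96983103, -0.24367207, -0.00718999,  0.50049615],
       [-0.11534345,  0.48465897, -0.86706492,  0.14039154],
       [ 0.2147642 , -0.84007714, -0.49814329,  1.19146869],
       [ 0.        ,  0.        ,  0.        ,  1.        ]])}
top {'fov_y': 42.786833667476934, 'cx': 253.61820147389324, 'cy': 192.3839745653045, 'k1': -0.11255467914708199, 'extrinsics': array([[ 0.00536913, -0.99984123, -0.01699051,  0.00236013],
       [-0.99074632, -0.00301442, -0.13569322,  0.51580588],
       [ 0.13562046,  0.01756184, -0.99060521,  1.65128349],
       [ 0.        ,  0.        ,  0.        ,  1.        ]])}
wrist {'fov_y': 71.45735273550765, 'cx': 250.7534032467569, 'cy': 190.43191490440944, 'k1': -0.010129141953148513, 'mount': array([[ 9.99999215e-01,  1.19429331e-03, -3.79947703e-04,
         3.85148153e-04],
       [ 7.38848576e-04, -3.16911011e-01,  9.48454988e-01,
        -1.16914273e-01],
       [ 1.01232384e-03, -9.48454524e-01, -3.16911645e-01,
         8.19358855e-02],
       [ 0.00000000e+00,  0.00000000e+00,  0.00000000e+00,
         1.00000000e+00]])}
```

View pics/top0.png

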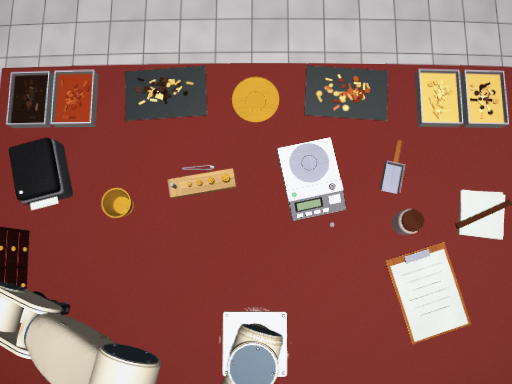

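View pics/side0.png

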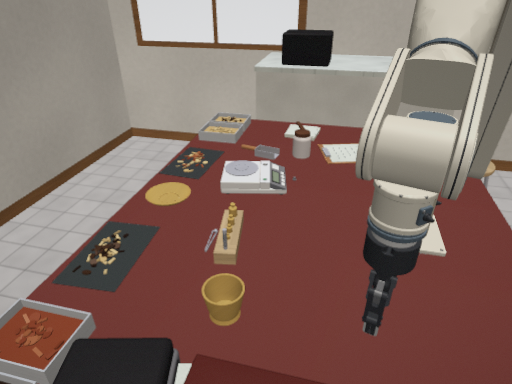

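View pics/wrist0.png

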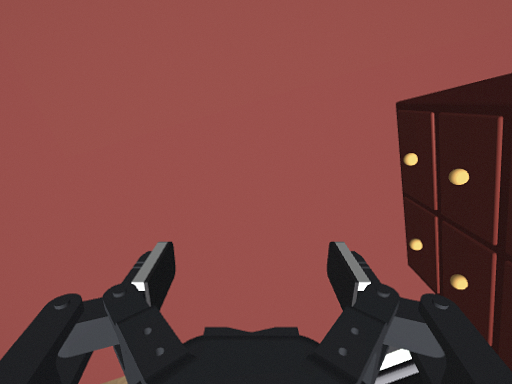

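```bash
cat > h.py <<'E'
import numpy as np, cv2
from bench import bot, imaging
from scipy.spatial.transform import Rotation as R
def K(c):
    f=192/np.tan(np.radians(c["fov_y"]/2)); return f
def camT(n,st=None):
    c=imaging.calibration(n)
    if n!="wrist": return c,np.linalg.inv(c["extrinsics"])
    T=np.eye(4);T[:3,:3]=R.from_euler("xyz",st["ee_rot"],degrees=True).as_matrix();T[:3,3]=st["tool_pos"]
    return c,T@c["mount"]
def ray(n,u,v,st=None):
    c,T=camT(n,st);f=K(c)
    d=np.array([(u-c["cx"])/f,(v-c["cy"])/f]);s=d.copy()
    for _ in range(30): s=d/(1+c["k1"]*(s@s))
    return T[:3,3],T[:3,:3]@np.array([s[0],s[1],1])
def at(n,u,v,z,st=None):
    o,d=ray(n,u,v,st); return (o+d*(z-o[2])/d[2]).round(4)
def proj(n,p,st=None):
    c,T=camT(n,st);q=np.linalg.inv(T)@np.append(p,1);s=q[:2]/q[2];s=s*(1+c["k1"]*(s@s))
    return (s*K(c)+[c["cx"],c["cy"]]).round(1)
def crop(n,name,x0,y0,x1,y1,k,img=None):
    im=imaging.snapshot(n) if img is None else img
    cv2.imwrite(f"pics/{name}.png",cv2.resize(im[y0:y1,x0:x1,::-1],None,fx=k,fy=k,interpolation=cv2.INTER_CUBIC))
E
python3 - <<'E'
import cv2
from h import *
im=cv2.imread("pics/top0.png")[:,:,::-1]
crop("top","t1",160,150,250,210,8,im)
crop("top","t2",265,130,360,235,5,im)
E
```

```text
(no output)
```

View pics/t1.png

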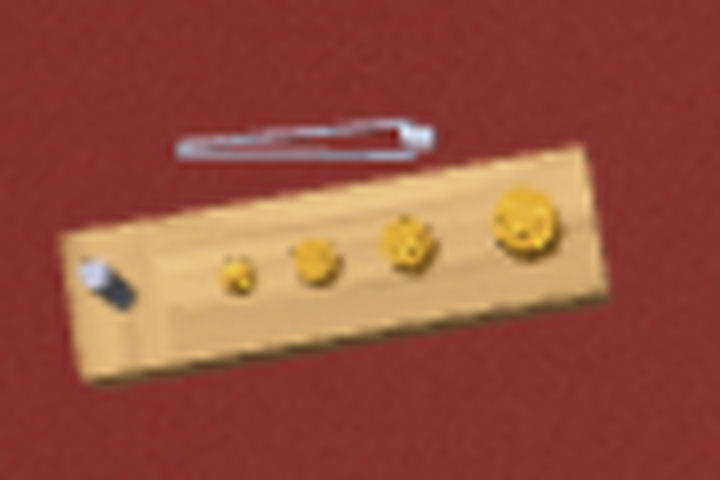

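View pics/t2.png

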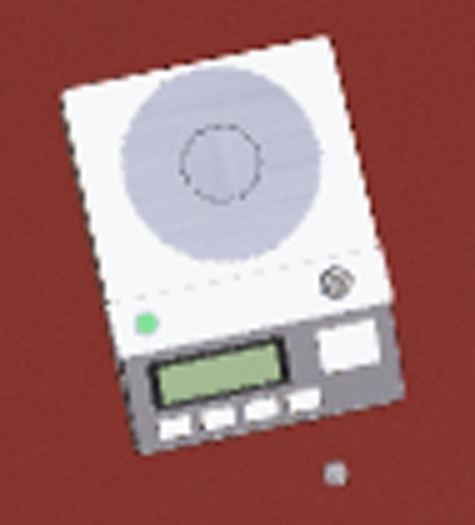

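```bash
python3 - <<'E'
from h import *
def a(U,V,z,k,x0,y0): return at("top",(U+.5)/k-.5+x0,(V+.5)/k-.5+y0,z)
B=[a(*p,.04,8,160,150) for p in [(61,233),(583,147),(607,296),(83,380)]]
for b in B: print("blk",b)
c=sum(B)/4; print("c",c, [np.linalg.norm(B[i]-B[(i+1)%4]).round(4) for i in range(4)])
# block +y axis: from 200g end to pin end
y=(B[0]+B[3]-B[1]-B[2])/2; th=np.arctan2(-y[0],y[1]);print("yaw",np.degrees(th))
Rz=np.array([[np.cos(th),-np.sin(th)],[np.sin(th),np.cos(th)]])
print("w200",c[:2]+Rz@[0,-.086],"pin",c[:2]+Rz@[0,.092])
print("w200 direct", a(525,220,.075,8,160,150),"body",a(528,225,.068,8,160,150)); print("pin top",a(95,272,.11,8,160,150),"pin base",a(124,300,.04,8,160,150))
p=a(222,163,.074,5,265,130);h=a(336,283,.06,5,265,130);bub=a(147,323,.06,5,265,130)
print("pan",p,"hole",h,"bub",bub, np.linalg.norm(h-bub))
v=(h-p)[:2];print(np.linalg.norm(v),np.hypot(.094,.06)," yaw",np.degrees(np.arctan2(v[1],v[0])-np.arctan2(-.06,-.094)))
print("plug",a(335,473,.012,5,265,130))
for n,q in [("mortar",a(0,0,0,1,117,203)),("jar",at("top",407,222,.12))]: print(n,q)
E
```

```text
blk [0.5622 0.3044 0.04  ]
blk [0.6003 0.0782 0.04  ]
blk [0.5352 0.0671 0.04  ]
blk [0.498  0.2929 0.04  ]
c [0.548925 0.18565  0.04    ] [np.float64(0.2294), np.float64(0.066), np.float64(0.2288), np.float64(0.0652)]
yaw 9.45821100511134
w200 [0.56305723 0.10081911] pin [0.5338068  0.27639933]
w200 direct [0.5623 0.1002 0.075 ] body [0.5613 0.0994 0.068 ]
pin top [0.5342 0.2759 0.11  ] pin base [0.5329 0.2761 0.04  ]
pan [ 0.6143 -0.1833  0.074 ] hole [ 0.5344 -0.2614  0.06  ] bub [ 0.5066 -0.1327  0.06  ] 0.1316682573743573
0.11173012127443521 0.11151681487560519  yaw 11.79728801586844
plug [ 0.4087 -0.2655  0.012 ]
mortar [0.4811 0.4903 0.    ]
jar [ 0.4082 -0.4976  0.12  ]
```

```bash
python3 -m crank '[[0,0.034,-0.042,-0.005,0,0,-5.5],[0,0.034,-0.042,-0.005,0,0,-5.5],[0,0.034,-0.042,-0.005,0,0,-5.5],[0,0.034,-0.042,-0.005,0,0,-5.5],[0,0.034,-0.042,-0.005,0,0,-5.5],[0,0.034,-0.042,-0.005,0,0,-5.5],[0,0.034,-0.042,-0.005,0,0,-5.5],[0,0.034,-0.042,-0.005,0,0,-5.5],[0,0.034,-0.042,-0.005,0,0,-5.5],[0,0.034,-0.042,-0.005,0,0,-5.5]]'
```

```text
clock: 1.4
tool_pos: [0.4936, 0.1845, 0.2062]
ee_rot: [-90.0, -0.0, 20.7]
wrist_force: [0.6, 1.0, -0.2]
width: 0.0853
```

```bash
python3 -m crank '[[0,0.035,-0.042,-0.016,0,0,-5.6],[0,0.034,-0.042,-0.02,0,0,-5.6],[0.3,0,0,-0.02,0,0,0],[0.3,0,0,0,0,0,0],[0.3,0,0,0,0,0,0],[0.3,0,0,0,0,0,0]]'
python3 - <<'E'
from h import *
st=bot.state();print(st["tool_pos"],st["ee_rot"],st["width"])
crop("wrist","w1",0,0,512,384,1.5)
print(proj("wrist",[.5625,.1005,.068],st),proj("wrist",[.5625,.1005,.086],st))
E
```

```text
clock: 2.15
tool_pos: [0.5619, 0.1028, 0.1513]
ee_rot: [-90.0, -0.1, 9.7]
wrist_force: [0.0, 0.1, -0.3]
width: 0.0599
[0.56187955 0.10277843 0.1513086 ] [-9.00002449e+01 -8.45061154e-02  9.72886122e+00] 0.05985377479883963
[251.2 210.7] [251.3 220. ]
```

View pics/w1.png

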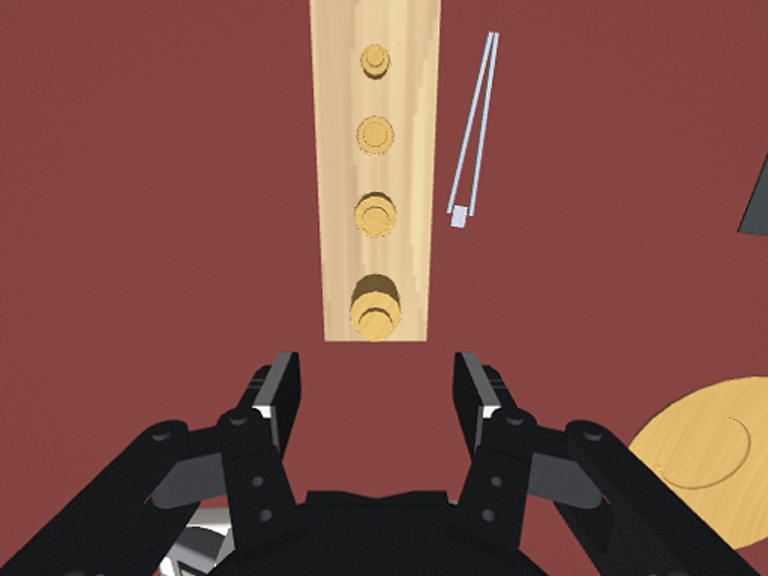

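```bash
python3 - <<'E'
from h import *
st=bot.state()
crop("wrist","w2",200,130,300,235,5)
E
```

```text
(no output)
```

View pics/w2.png

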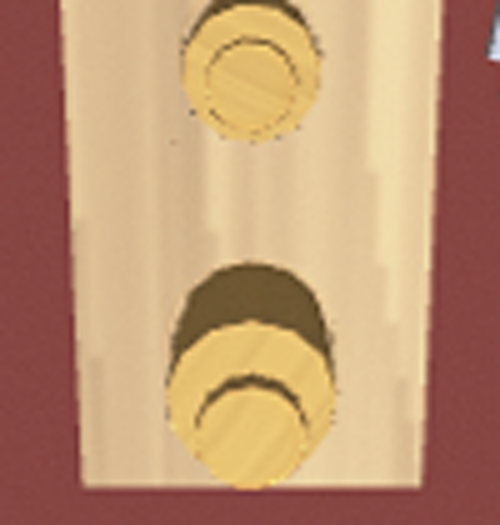

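```bash
python3 -m crank '[[0.3,0,-0.002,-0.03,0,0,0],[0.3,0,0,-0.03,0,0,0],[0.3,0,0,-0.021,0,0,0],[0.3,0,0,0,0,0,0],[1,0,0,0,0,0,0],[1,0,0,0,0,0,0],[1,0,0,0,0,0,0],[1,0,0,0,0,0,0],[1,0,0,0,0,0,0]]'
```

```text
clock: 3.38
tool_pos: [0.5625, 0.1003, 0.0708]
ee_rot: [-90.0, -0.1, 9.7]
wrist_force: [-0.9, -0.0, 6.0]
width: 0.0261
```

```bash
python3 -m crank '[[1,0,0,0.01,0,0,0],[1,0,0,0.03,0,0,0],[1,0,0,0.05,0,0,0],[1,0,0,0,0,0,0]]'
python3 - <<'E'
from h import *
print(bot.state()["width"])
crop("wrist","w3",0,0,512,384,1.5)
E
```

```text
clock: 3.88
tool_pos: [0.5643, 0.1004, 0.1637]
ee_rot: [-90.0, -0.5, 9.7]
wrist_force: [0.5, 0.1, -2.0]
width: 0.026
0.025960686824211328
```

View pics/w3.png

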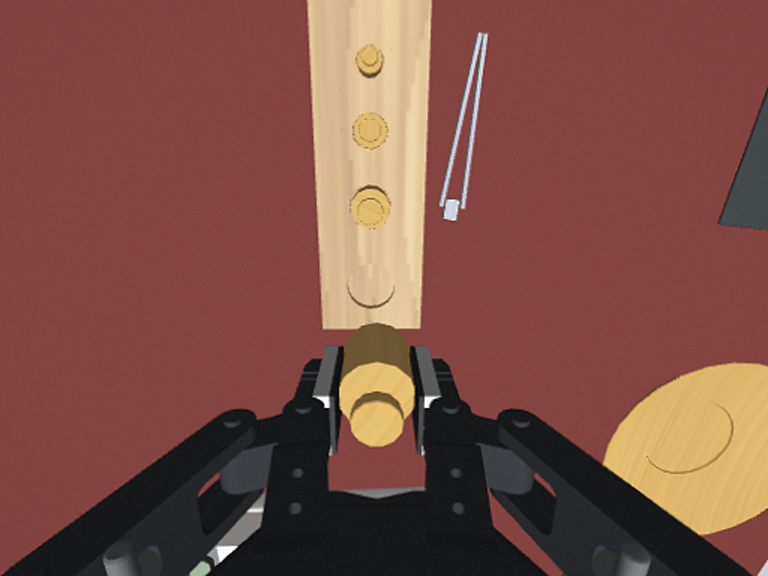

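```bash
python3 -m crank '[[1,0.008,-0.046,0,0,0,0],[1,0.008,-0.048,0,0,0,0],[1,0.008,-0.048,0,0,0,0],[1,0.009,-0.048,0,0,0,0],[1,0.009,-0.048,0,0,0,0],[1,0.009,-0.046,0,0,0,0],[1,0,0,-0.02,0,0,0],[1,0,0,-0.01,0,0,0],[1,0,0,0,0,0,0],[1,0,0,0,0,0,0]]'
python3 - <<'E'
from h import *
st=bot.state();print(st["tool_pos"],st["ee_rot"],st["wrist_force"],st["width"])
crop("wrist","w4",0,0,512,384,1.5)
im=imaging.snapshot("top");crop("top","t4",265,130,360,235,5,im)
im=imaging.snapshot("side");crop("side","s4",200,140,300,215,7,im)
E
```

```text
clock: 5.18
tool_pos: [0.6127, -0.1828, 0.1293]
ee_rot: [-90.0, 0.0, 9.7]
wrist_force: [0.5, -0.1, -0.7]
width: 0.026
[ 0.61267559 -0.18284691  0.12930674] [-8.99881340e+01  1.71459578e-02  9.74111200e+00] [ 0.46957227 -0.1418182  -0.6629368 ] 0.0259701671348091
```

View pics/w4.png

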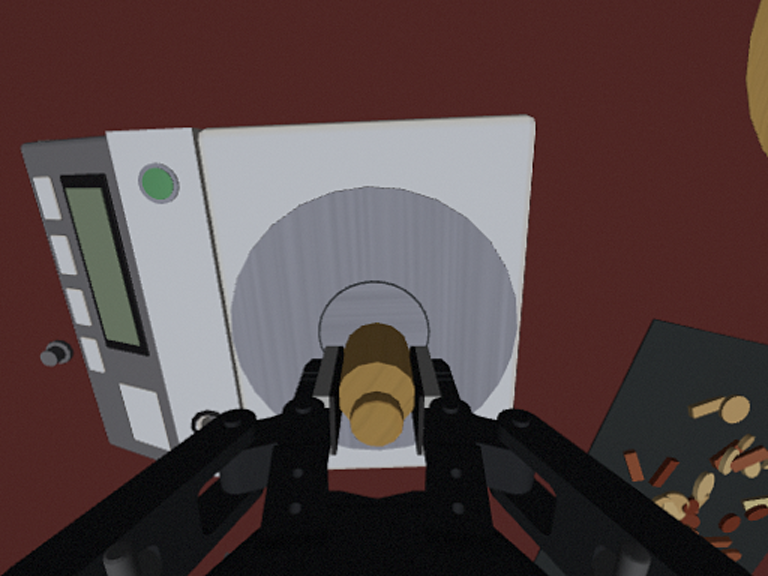

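View pics/s4.png

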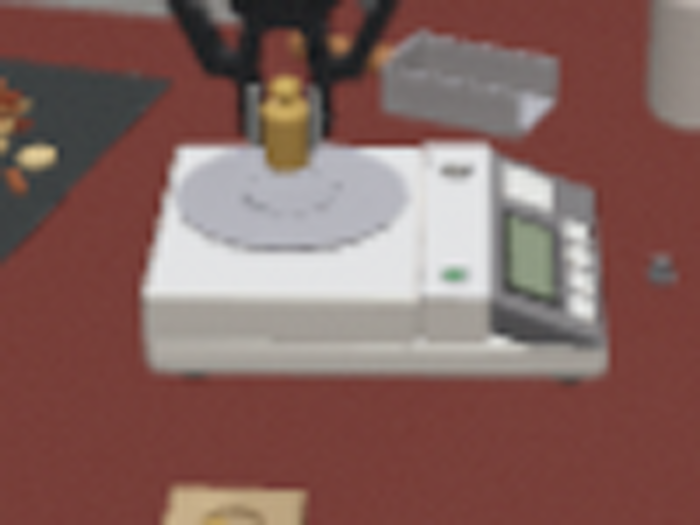

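```bash
python3 - <<'E'
from h import *
st=bot.state();print(proj("wrist",[.6143,-.1833,.074],st)*1.5)
E
python3 -m crank '[[1,0.0015,-0.0005,-0.01,0,0,0],[1,0,0,-0.006,0,0,0],[1,0,0,0,0,0,0],[1,0,0,0,0,0,0]]'
python3 -m crank '[[1,0,0,-0.002,0,0,0],[1,0,0,0,0,0,0],[1,0,0,0,0,0,0]]'
```

```text
[379.05 333.9 ]
clock: 5.82
tool_pos: [0.6142, -0.1845, 0.1132]
ee_rot: [-90.0, 0.0, 9.7]
wrist_force: [-0.0, -0.8, -2.1]
width: 0.0261
clock: 6.2
tool_pos: [0.6142, -0.1845, 0.1114]
ee_rot: [-90.0, -0.0, 9.7]
wrist_force: [-0.6, -0.2, -1.7]
width: 0.0262
```

```bash
python3 -m crank '[[1,0,0,-0.001,0,0,0],[1,0,0,0,0,0,0],[1,0,0,0,0,0,0]]'
```

```text
clock: 6.58
tool_pos: [0.6143, -0.1845, 0.1109]
ee_rot: [-90.0, -0.0, 9.7]
wrist_force: [-2.1, 0.1, 5.1]
width: 0.026
```

Contact (about 7 N of change). I'll open partly and look.

```bash
python3 -m crank '[[0.3,0,0,0,0,0,0],[0.3,0,0,0,0,0,0],[0.3,0,0,0,0,0,0],[0.3,0,0,0,0,0,0]]'
python3 -m crank '[[0.3,0,0,0.02,0,0,0],[0.3,0,0,0.03,0,0,0],[0.3,0,0,0.03,0,0,0],[0.3,0,0,0.0,0,0,0],[0.3,0,0,0.0,0,0,0]]'
python3 - <<'E'
from h import *
st=bot.state();print(st["tool_pos"],st["ee_rot"],st["wrist_force"],st["width"])
crop("wrist","w5",0,0,512,384,1.5)
print(proj("wrist",[.6143,-.1833,.074],st)*1.5,proj("wrist",[.6143,-.1833,.126],st)*1.5,proj("wrist",[.5344,-.2614,.06],st)*1.5)
E
```

```text
clock: 7.08
tool_pos: [0.6142, -0.1844, 0.1102]
ee_rot: [-90.0, 0.0, 9.7]
wrist_force: [-0.3, 0.6, 0.6]
width: 0.0597
clock: 7.7
tool_pos: [0.614, -0.1844, 0.1907]
ee_rot: [-90.0, -0.0, 9.7]
wrist_force: [-0.4, 0.1, 0.2]
width: 0.0603
[ 0.61397595 -0.18438175  0.19067802] [-9.00058265e+01 -1.47395547e-02  9.65670458e+00] [-0.35780541  0.10324195  0.23607978] 0.06026291362120628
[377.25 289.95] [377.7 324.3] [246.15 368.85]
```

View pics/w5.png

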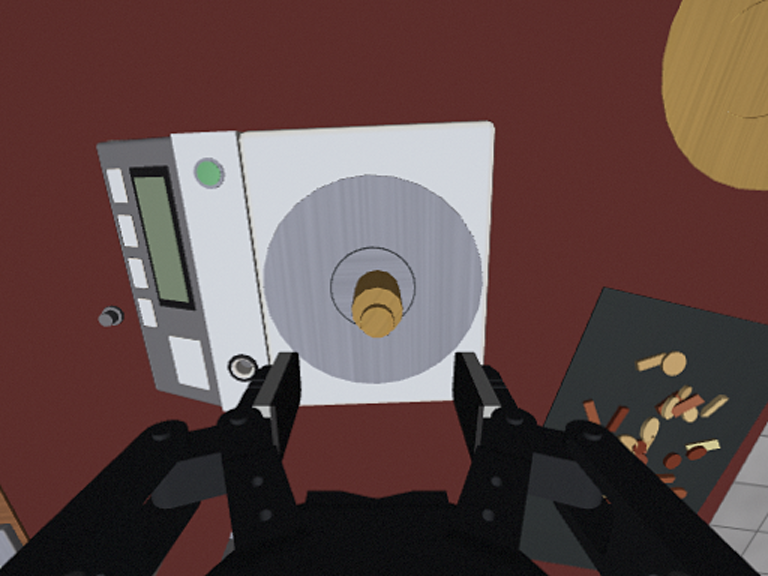

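```bash
python3 -m crank '[[0.3,-0.01,0.055,0,0,0,0],[0.3,-0.01,0.058,0,0,0,0],[0.3,-0.01,0.058,0,0,0,0],[0.3,-0.01,0.058,0,0,0,0],[0.3,-0.01,0.058,0,0,0,0],[0.3,-0.01,0.058,0,0,0,0],[0.3,-0.01,0.058,0,0,0,0],[0.3,-0.01,0.057,0,0,0,0],[0.3,0,0,0,0,0,0],[0.3,0,0,0,0,0,0]]'
python3 - <<'E'
from h import *
st=bot.state();print(st["tool_pos"],st["ee_rot"],st["wrist_force"],st["width"])
im=imaging.snapshot("wrist")
crop("wrist","w6",130,80,390,280,3,im)
print((proj("wrist",[.534,.2762,.11],st)-[130,80])*3,(proj("wrist",[.534,.2762,.04],st)-[130,80])*3)
E
```

```text
clock: 9.0
tool_pos: [0.5334, 0.2752, 0.1893]
ee_rot: [-90.1, 0.1, 9.7]
wrist_force: [0.9, -0.3, -0.9]
width: 0.0593
[0.53343493 0.27524356 0.18930788] [-90.05177102   0.11474149   9.71370291] [ 0.91144314 -0.27246718 -0.90167126] 0.059296149945172086
[366.6 386.4] [366.  309.3]
```

View pics/w6.png

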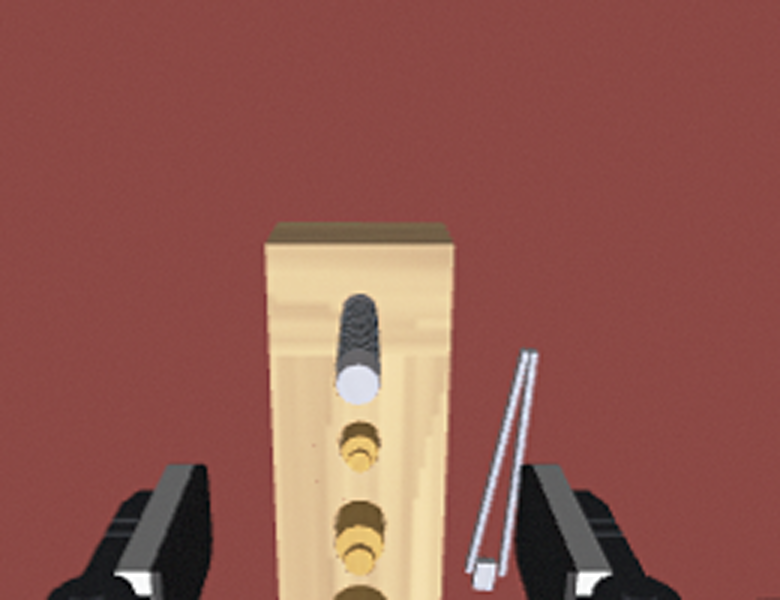

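```bash
python3 -m crank '[[0.3,-0.0015,0.001,-0.04,0,0,0],[0.3,0,0,-0.04,0,0,0],[0.3,0,0,-0.027,0,0,0],[0.3,0,0,0,0,0,0],[1,0,0,0,0,0,0],[1,0,0,0,0,0,0],[1,0,0,0,0,0,0],[1,0,0,0,0,0,0],[1,0,0,0,0,0,0],[1,0,0,0,0,0,0]]'
python3 - <<'E'
from h import *
im=imaging.snapshot("wrist")
crop("wrist","w7",0,0,512,384,1.5,im)
E
```

```text
clock: 10.3
tool_pos: [0.533, 0.2767, 0.0846]
ee_rot: [-90.0, -0.1, 9.7]
wrist_force: [-1.4, -0.8, 7.2]
width: 0.0102
```

View pics/w7.png

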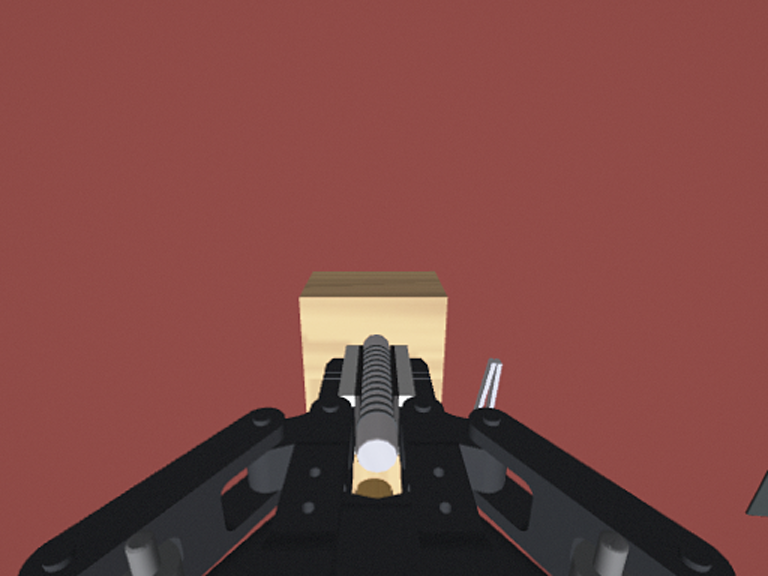

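```bash
python3 -m crank '[[1,0,0,0.01,0,0,0],[1,0,0,0.02,0,0,0],[1,0,0,0.03,0,0,0],[1,0,0,0.035,0,0,0],[1,0,0,0,0,0,0],[1,0,0,0,0,0,0]]'
python3 - <<'E'
from h import *
st=bot.state();print(st["tool_pos"],st["ee_rot"],st["wrist_force"],st["width"])
im=imaging.snapshot("wrist")
crop("wrist","w8",0,0,512,384,1.5,im)
im=imaging.snapshot("side")
crop("side","s8",170,150,290,270,5,im)
E
```

```text
clock: 11.1
tool_pos: [0.5325, 0.2765, 0.1788]
ee_rot: [-90.0, -0.0, 9.7]
wrist_force: [-0.7, -0.3, -1.2]
width: 0.0109
[0.53249745 0.27650096 0.17879288] [-8.99917463e+01 -2.88791426e-02  9.66343121e+00] [-0.6750166  -0.31161475 -1.24434647] 0.010895802875255404
```

View pics/w8.png

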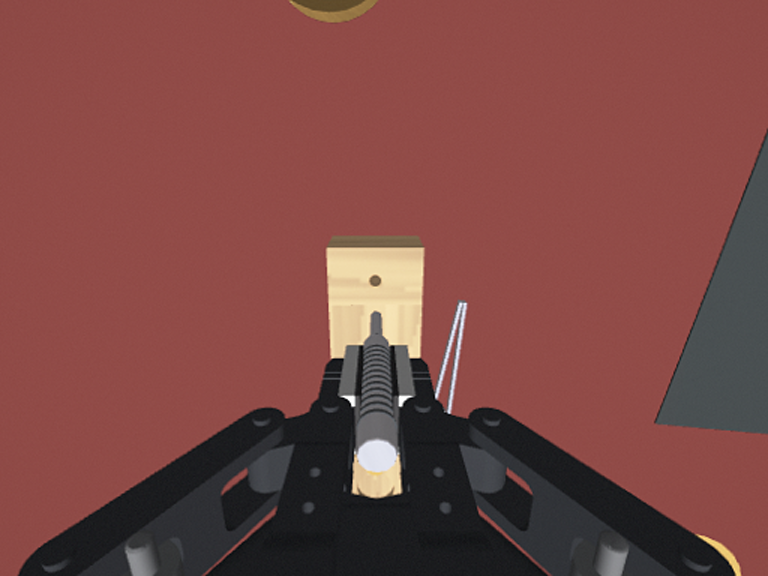

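View pics/s8.png

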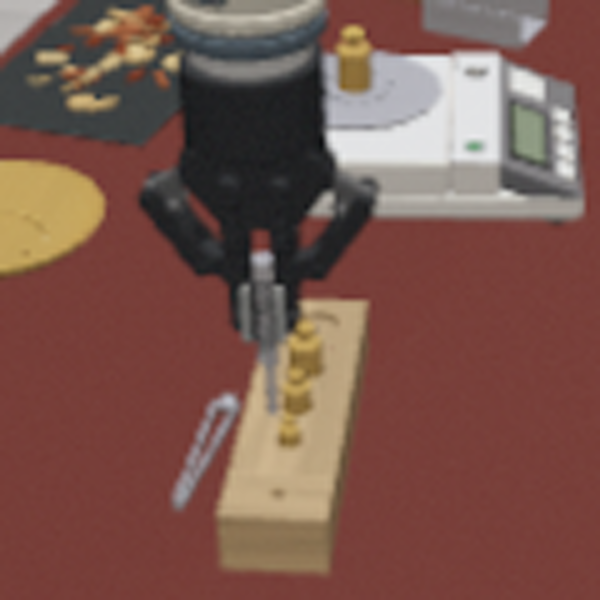

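```bash
python3 - <<'E'
from h import *
st=bot.state()
print(st["tool_pos"])
im=imaging.snapshot("wrist")
crop("wrist","w9",210,170,290,250,8,im)
np.save("st9.npy",st,allow_pickle=True)
E
```

```text
[0.53201074 0.27625148 0.17762755]
```

View pics/w9.png

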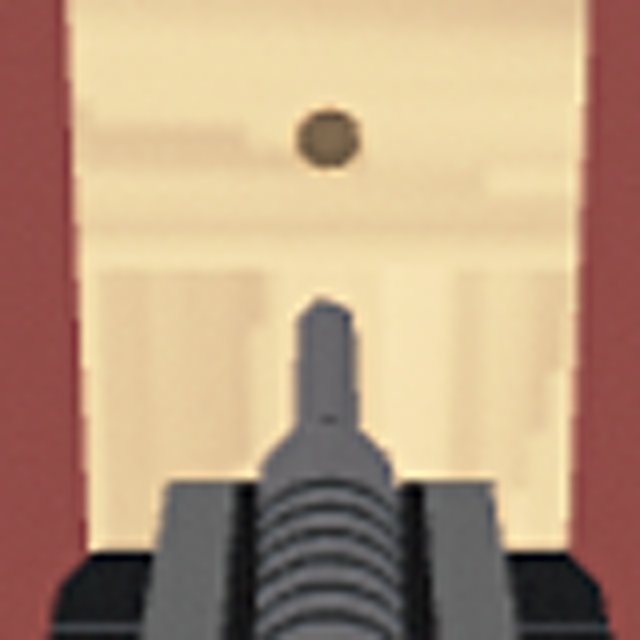

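```bash
python3 - <<'E'
from h import *
st=np.load("st9.npy",allow_pickle=True).item()
f=lambda U,V:((U+.5)/8-.5+210,(V+.5)/8-.5+170)
tz=st["tool_pos"][2]-.0786
print(at("wrist",*f(328,139),.04,st),at("wrist",*f(326,325),tz,st),tz)
E
```

```text
[0.5313 0.2766 0.04  ] [0.5313 0.2761 0.099 ] 0.0990275497884491
```

```bash
python3 - <<'E'
from h import *
st={"tool_pos":[.613976,-.184382,.190678],"ee_rot":[-90.006,-.0147,9.6567]}
print(at("wrist",242.5/1.5,367/1.5,.06,st))
E
python3 -m crank '[[1,0,-0.05,0,0,0,0],[1,0,-0.06,0,0,0,0],[1,0,-0.06,0,0,0,0],[1,0,-0.06,0,0,0,0],[1,0,-0.06,0,0,0,0],[1,0,-0.06,0,0,0,0],[1,0,-0.06,0,0,0,0],[1,0,-0.06,0,0,0,0],[1,0,-0.06,0,0,0,0],[1,0,0,0,0,0,0]]'
```

```text
[ 0.5318 -0.2603  0.06  ]
clock: 12.5
tool_pos: [0.5322, -0.2574, 0.1775]
ee_rot: [-90.0, 0.0, 9.4]
wrist_force: [-0.1, 1.8, -1.3]
width: 0.0106
```

```bash
python3 -m crank '[[1,0,-0.004,0,0,0,0],[1,0,0,0,0,0,0],[1,0,0,0,0,0,0],[1,0,0,0,0,0,0]]'; python3 - <<'E'
from h import *
st=bot.state()
print(st["tool_pos"],st["ee_rot"])
im=imaging.snapshot("wrist")
crop("wrist","w10",210,160,290,240,8,im)
np.save("st10.npy",st,allow_pickle=True)
E
```

```text
clock: 13.0
tool_pos: [0.5328, -0.2566, 0.1784]
ee_rot: [-90.0, 0.0, 9.7]
wrist_force: [-0.4, -0.6, 0.1]
width: 0.0101
[ 0.53284123 -0.25661049  0.17839348] [-8.99990156e+01  3.63176936e-04  9.73670539e+00]
```

View pics/w10.png

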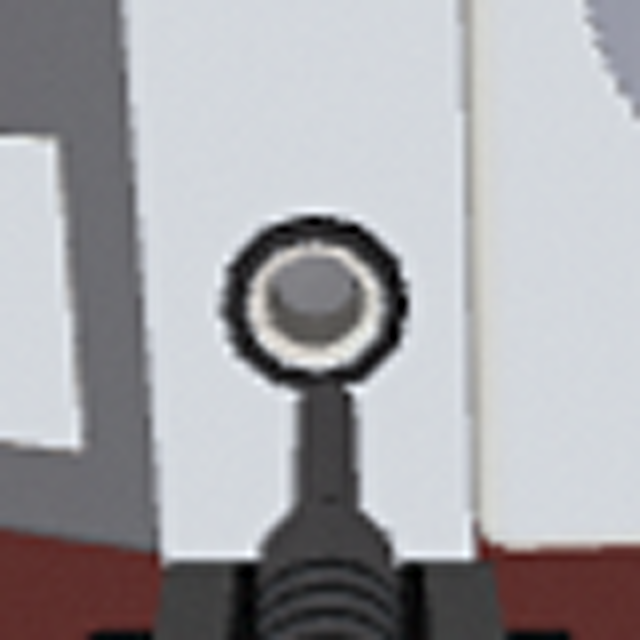

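```bash
python3 - <<'E'
from h import *
st=np.load("st10.npy",allow_pickle=True).item()
f=lambda U,V:((U+.5)/8-.5+210,(V+.5)/8-.5+160)
tz=st["tool_pos"][2]-.0786
h=at("wrist",*f(315,302),.06,st);t=at("wrist",*f(326,405),tz,st);print(h,t,h-t)
E
```

```text
[ 0.5315 -0.2605  0.06  ] [ 0.5322 -0.2567  0.0998] [-0.0007 -0.0038 -0.0398]
```

```bash
python3 -m crank '[[1,-0.0008,-0.0038,0,0,0,0],[1,0,0,-0.02,0,0,0],[1,0,0,-0.012,0,0,0],[1,0,0,0,0,0,0],[1,0,0,0,0,0,0],[1,0,0,0,0,0,0]]'; python3 - <<'E'
from h import *
st=bot.state()
print(st["tool_pos"],st["ee_rot"])
im=imaging.snapshot("wrist")
crop("wrist","w11",210,160,290,240,8,im)
print((proj("wrist",[.5315,-.2605,.06],st)-[210,160])*8)
np.save("st11.npy",st,allow_pickle=True)
im=imaging.snapshot("side")
crop("side","s11",230,140,300,210,8,im)
E
```

```text
clock: 13.8
tool_pos: [0.5322, -0.2615, 0.1469]
ee_rot: [-90.0, -0.0, 9.7]
wrist_force: [0.5, -0.1, -0.5]
width: 0.0101
[ 0.53224914 -0.26145177  0.14694754] [-9.00385890e+01 -4.99871101e-02  9.66137941e+00]
[322.4 360. ]
```

View pics/w11.png

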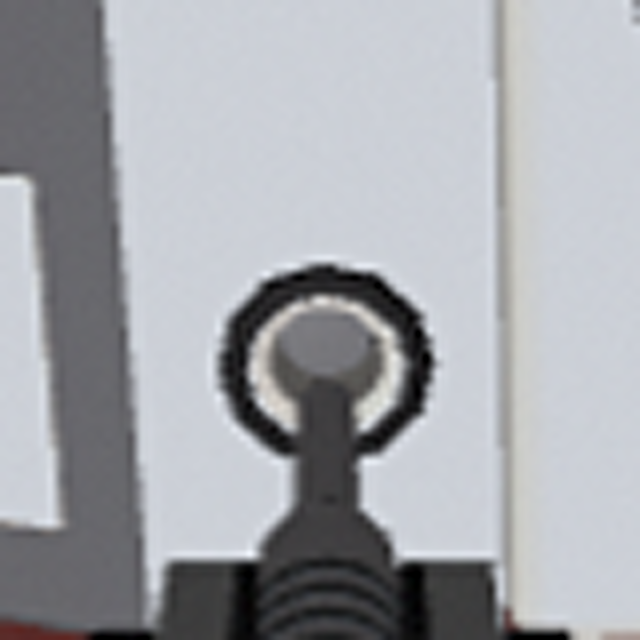

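View pics/s11.png

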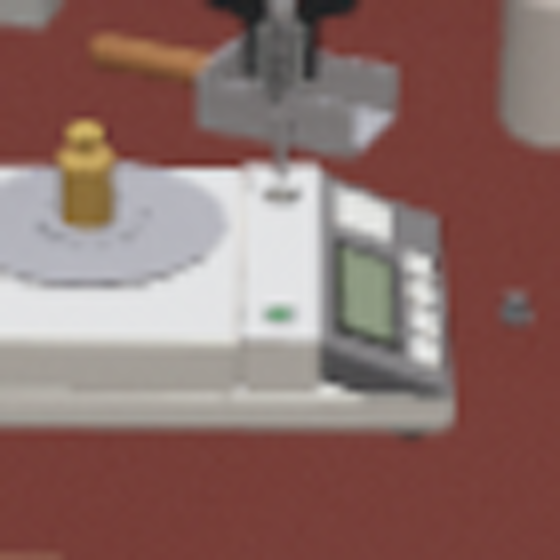

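```bash
python3 - <<'E'
from h import *
st=np.load("st11.npy",allow_pickle=True).item()
f=lambda U,V:((U+.5)/8-.5+210,(V+.5)/8-.5+160)
tz=st["tool_pos"][2]-.0786
h=at("wrist",*f(326.5,362),.06,st);t=at("wrist",*f(326,405),tz,st);print(h,t,h-t)
E
```

```text
[ 0.5316 -0.2603  0.06  ] [ 0.5317 -0.2616  0.0683] [-1.0e-04  1.3e-03 -8.3e-03]
```

```bash
python3 -m crank '[[1,0,0.001,0,0,0,0],[1,0,0,-0.006,0,0,0],[1,0,0,-0.006,0,0,0],[1,0,0,-0.003,0,0,0],[1,0,0,0,0,0,0],[1,0,0,0,0,0,0]]'; python3 - <<'E'
from h import *
st=bot.state()
print(st["tool_pos"],st["ee_rot"],st["wrist_force"])
im=imaging.snapshot("wrist")
crop("wrist","w12",210,160,290,240,8,im)
E
```

```text
clock: 14.65
tool_pos: [0.5319, -0.2603, 0.1313]
ee_rot: [-90.0, -0.0, 9.7]
wrist_force: [-0.3, -0.5, -0.3]
width: 0.0103
[ 0.53191869 -0.26028441  0.13133988] [-9.00015784e+01 -2.24285812e-03  9.66037272e+00] [-0.32254815 -0.51785883 -0.3406506 ]
```

View pics/w12.png

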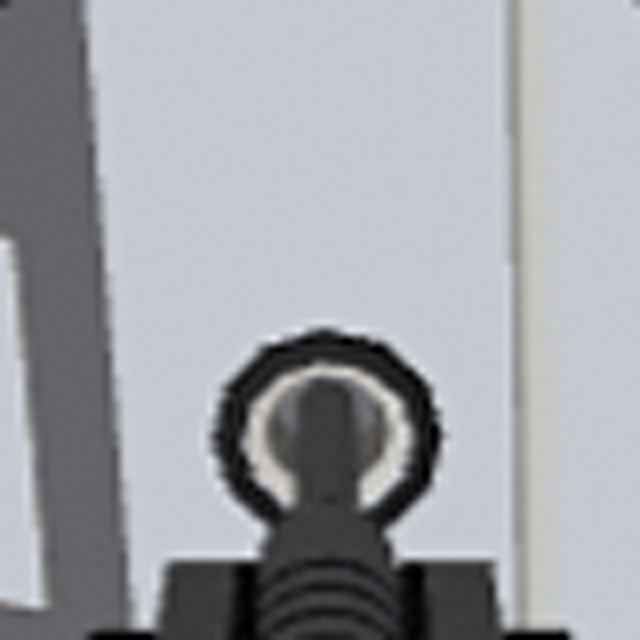

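```bash
python3 -m crank '[[1,0,0,-0.002,0,0,0],[1,0,0,-0.001,0,0,0],[1,0,0,0,0,0,0],[1,0,0,0,0,0,0]]';python3 -m crank '[[1,0,0,-0.001,0,0,0],[1,0,0,-0.001,0,0,0],[1,0,0,0,0,0,0],[1,0,0,0,0,0,0]]'
```

```text
clock: 15.2
tool_pos: [0.5319, -0.2603, 0.1285]
ee_rot: [-90.0, -0.0, 9.7]
wrist_force: [-0.3, 1.0, 1.8]
width: 0.0104
clock: 15.7
tool_pos: [0.5319, -0.2603, 0.1264]
ee_rot: [-90.0, -0.0, 9.7]
wrist_force: [-1.7, 0.8, 3.6]
width: 0.0105
```

```bash
python3 -m crank '[[1,0,0,-0.001,0,0,0],[1,0,0,0,0,0,0],[1,0,0,0,0,0,0]]';python3 -m crank '[[1,0,0,-0.001,0,0,0],[1,0,0,0,0,0,0],[1,0,0,0,0,0,0]]'
```

```text
clock: 16.08
tool_pos: [0.5319, -0.2603, 0.1254]
ee_rot: [-90.0, -0.0, 9.7]
wrist_force: [-0.8, -0.2, 3.0]
width: 0.0104
clock: 16.45
tool_pos: [0.5319, -0.2603, 0.1245]
ee_rot: [-90.0, -0.0, 9.7]
wrist_force: [-1.1, -0.7, 5.2]
width: 0.0107
```

Spring load rises steadily, in line with the button; push on to the stop.

```bash
python3 -m crank '[[1,0,0,-0.001,0,0,0],[1,0,0,0,0,0,0],[1,0,0,0,0,0,0]]';python3 -m crank '[[1,0,0,-0.0005,0,0,0],[1,0,0,0,0,0,0],[1,0,0,0,0,0,0]]'; python3 -m crank '[[1,0,0,0,0,0,0],[1,0,0,0,0,0,0],[1,0,0,0,0,0,0]]'
python3 - <<'E'
from h import *
im=imaging.snapshot("wrist")
crop("wrist","w13",0,0,512,384,1.5,im)
crop("wrist","w14",210,160,290,240,8,im)
im=imaging.snapshot("side")
crop("side","s13",200,120,310,210,7,im)
print(bot.state()["wrist_force"],bot.state()["tool_pos"])
E
```

```text
clock: 16.82
tool_pos: [0.5321, -0.2604, 0.1243]
ee_rot: [-90.0, -0.0, 9.7]
wrist_force: [-2.8, 1.3, 11.2]
width: 0.0102
clock: 17.2
tool_pos: [0.5322, -0.2605, 0.1241]
ee_rot: [-90.0, -0.0, 9.7]
wrist_force: [-3.3, 0.4, 14.1]
width: 0.0101
clock: 17.58
tool_pos: [0.5322, -0.2605, 0.1241]
ee_rot: [-90.0, -0.0, 9.7]
wrist_force: [-3.5, 0.9, 14.5]
width: 0.0101
[-3.15545792  1.33281622 13.55889758] [ 0.53219468 -0.2605109   0.1241481 ]
```

View pics/w13.png

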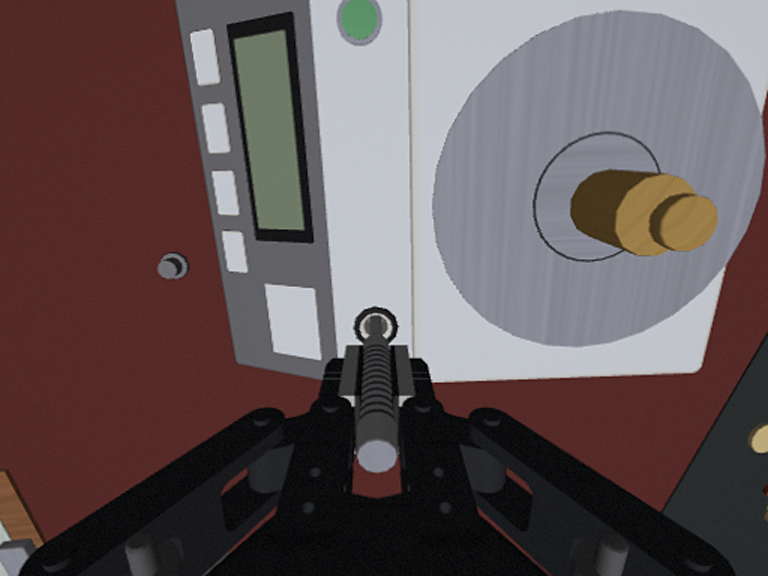

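View pics/w14.png

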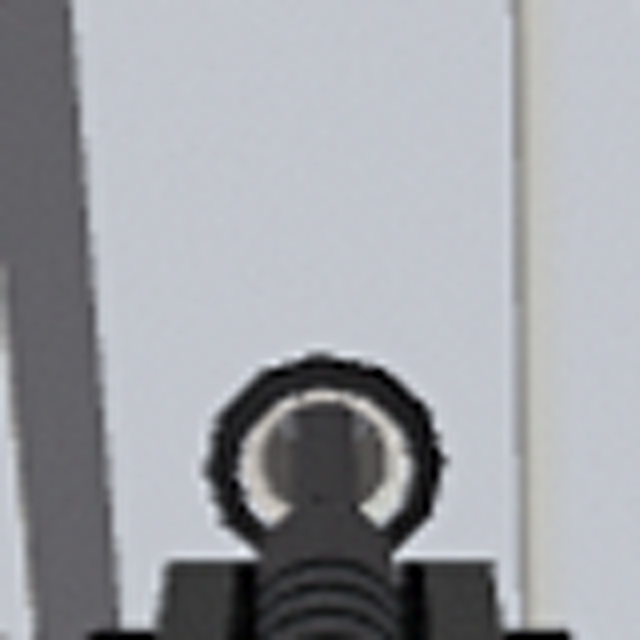

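View pics/s13.png

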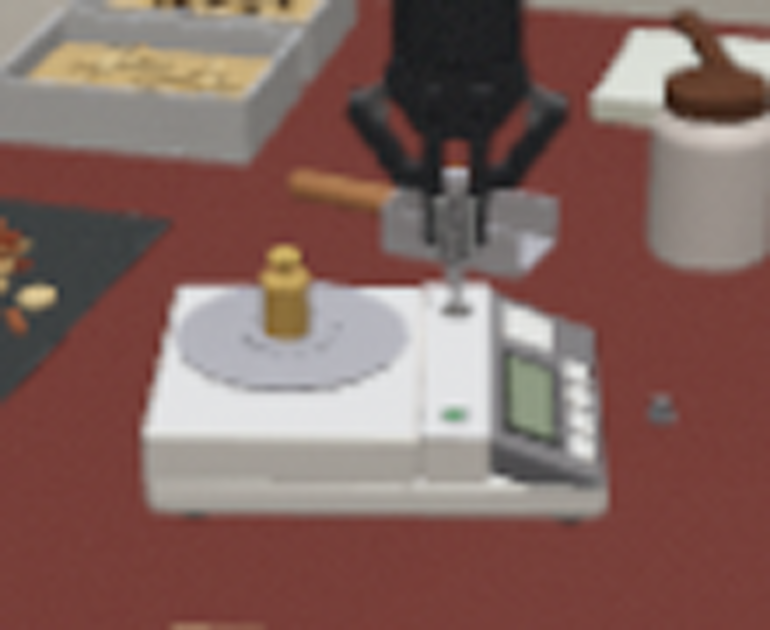

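```bash
python3 -c "
from bench import bot
print(bot.sign_off())"
```

```text
the job is handed in; nothing more can be done
None
```

I put the 200 g weight on the pan and let go of it. I then drew the pin from the block, lowered it into the hole and pushed the button to its stop. I handed the job in at about 17.7 s, still holding the pin and pressing. No verdict was reported.

**Last checks:**
- **Weight:** it stands upright and free, about 3 mm from the pan's middle. Nothing else is on the pan.
- **Button:** after first contact the tool went down about 4.4 mm. The force rose from about 2 N to 5 N, then climbed steeply and held at about 14 N, which fits the button being against its stop.
- **Pin and gripper:** the pin is centred in the hole, and the fingertips should be about 39 mm above the deck. The grip held at 10 mm opening.
- **Other things:** I saw nothing else moved in the pictures, but I did not measure them again at the end.

**Disagreement:** the overhead camera placed things about 2 mm farther out in x than the wrist camera. For the hole I used the wrist camera, after it put the pin's tip and its empty hole in the block within about 0.5 mm of each other.

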